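Next lacquer box from the curing carousel to the engraving cradle

TASK

Turn the curing carousel by the wing grip on top until the bay with the oblong lacquer box squarely faces the open front of the dust hood, take the box out and stand it down on the grey felt pad, then take it again by its two short ends and set it, lid up, on the floor of the engraving cradle, between the cork-lined cheeks and centred along them. The lacquer is still soft: grip the box lightly (never over 40 N on a side) and never let it drop. Leave the other pieces standing in their bays and everything else on the bench where it is.

Things in the scene. Friction and masses are not known exactly. Their poses are not given: they have to be found in the camera images.
- stand: fixed foot and clear acrylic dust hood of the curing carousel. Origin on the bench on the carousel's axis, z up; its -x axis points out of the open front, roughly to the robot. The hood covers all from x = -0.033 to +0.162, y = -0.16 to +0.16, its top 157 mm above the bench; in front of it the carousel is open from above
- carousel (a joint): angle in rad by which the turning deck has been turned since the start (0 then), positive anticlockwise seen from above. At the start the box's bay stands 0.75 to 2.5 rad anticlockwise of the open front. The deck turns freely both ways, needs about 0.1 N m and stays where it is left. Five equal bays 72 degrees apart
- hub (a point): on the carousel's axis, at the deck's top, 40 mm above the bench. Plywood deck of radius 145 mm; a wooden hub drum of radius 60 mm rises to 106 mm above the bench; the bays are parted by radial fins 4 mm thick, 24 mm high above the deck; the middle of a bay is about 100 mm from the axis
- turn_grip (a point): centre of the steel wing grip on the carousel's axis, 186 mm above the bench, over the hood: an upright flat bar 52 mm long, 14 mm thick, from 167 to 201 mm above the bench; its x axis runs along the bar and turns with the carousel; its -x axis points to the middle of the box's bay
- box_mid (a point): centre (half-way up) of the oblong box to fetch: 60 mm long (its x), 36 mm wide (y), 46 mm high (z, lid up), about 0.13 kg, dark red lacquer with a thin brass line. It starts in its bay, long axis along the radius, middle 97 mm from the carousel's axis; its inner short end is 7 mm off the hub drum (no room for a finger), its long sides are free
- pad: grey felt pad lying fixed on the bench, 130 mm (x) by 120 mm (y), 4 mm thick; origin under its centre on the bench
- cradle: fixed wooden cradle, base 120 (x) by 100 mm (y), origin under its centre on the bench. Channel along x, floor 12 mm up, between two cork-lined cheeks 46 mm long, tops 54 mm up; 42 mm clear between linings, bevelled to 47 at the top. Box goes in long axis along x, ends 7 mm out at either end; no finger fits beside its long sides. Set down, box_mid is at (0, 0, 0.035)
- caddy_mid (a point): half-way up the round lidded caddy, 56 mm diameter, 58 mm high, standing loose in another bay of the carousel; leave standing
- gourd_mid (a point): half-way up the gourd-shaped vase, 56 mm diameter, 78 mm high, loose in another bay; leave standing
- cube_mid (a point): half-way up the low square box, 42 by 42 mm, 30 mm high, loose in another bay; leave standing
- flask_mid (a point): half-way up the small long-necked vase, 52 mm diameter, 80 mm high, loose in another bay; leave standing
- graver: engraving tool 170 mm long lying loose on the bench beyond the pad, 22 mm thick; origin under its middle, x axis towards the tip; leave alone
- chisel: a second, wider engraving tool lying beyond the first, 170 mm long; leave alone
- gold_dish: small white dish, 68 mm diameter, 22 mm high, on the bench beyond the cradle; origin under its centre; leave alone
- medium_jar: amber jar with a steel cap, 52 mm diameter, 65 mm high, on the bench beyond the pad; origin under its centre; leave alone
Mind the look-alikes: they are no part of the job. Leave any pink or turquoise look-alike of the part that bears gourd_mid alone. Several things look just like the pad: the one meant starts farthest to the robot's left.

How it is judged (in metres and radians):
On the way, in this order (a step that is already met when the one before it is completed fails the run):
1. the box still stands in its bay, the bay faces the open front of the hood (within about 15 degrees) and the carousel is at rest (y of box_mid in the frame of stand between -0.026 and 0.026 m and x of box_mid in the frame of stand below -0.07 m and height (world z) of box_mid between 0.055 and 0.071 m and velocity of joint carousel between -0.1 and 0.1 rad/s and contact force between the fingers and box below 0.1 N), for 0.2 s.
2. the box stands upright on the felt pad, let go and at rest (x of box_mid in the frame of pad between -0.065 and 0.065 m and y of box_mid in the frame of pad between -0.06 and 0.06 m and height (world z) of box_mid between 0.022 and 0.031 m and angle between box_mid's own z axis and vertical below 0.1 rad and linear speed of box below 0.03 m/s and contact force between the fingers and box below 0.1 N), for 0.2 s.
At the end, for the whole second after the job is handed in: The box rests lid up on the floor of the cradle between its cheeks, long axis along the channel, centred along the cheeks within 12 mm, let go and still; the four other pieces stand upright on the carousel's deck (x of box_mid in the frame of cradle between -0.012 and 0.012 m and y of box_mid in the frame of cradle between -0.006 and 0.006 m and z of box_mid in the frame of cradle between 0.031 and 0.038 m and angle between the x axis of box_mid and the x axis of cradle, either way round below 0.13 rad and angle between box_mid's own z axis and vertical below 0.08 rad and linear speed of box below 0.02 m/s and height (world z) of caddy_mid between 0.063 and 0.075 m and angle between each of caddy_mid, gourd_mid, cube_mid, flask_mid's own z axis and vertical below 0.2 rad and horizontal distance between each of caddy_mid, gourd_mid, cube_mid, flask_mid and stand below 0.145 m and height (world z) of gourd_mid between 0.073 and 0.085 m and height (world z) of cube_mid between 0.049 and 0.061 m and height (world z) of flask_mid between 0.074 and 0.086 m); the robot touches nothing.
It fails at once if the box is gripped with more than 40 N on a side (80 N over both fingers) (contact force between the fingers and box above 80 N).
It fails at once if the box is dropped (falls free by more than about 5 mm) (horizontal distance between box_mid and stand above 0.13 m and linear speed of box above 0.3 m/s and contact force between the fingers and box below 0.1 N).
It fails at once if another piece on the carousel is knocked over or off its deck (angle between any of caddy_mid, gourd_mid, cube_mid, flask_mid's own z axis and vertical above 0.5 rad or height (world z) of caddy_mid below 0.054 m or height (world z) of gourd_mid below 0.064 m or height (world z) of cube_mid below 0.04 m or height (world z) of flask_mid below 0.065 m).
It fails at once if a bystander on the bench is moved by more than 30 mm (distance of any of graver, chisel, gold_dish, medium_jar from where it was at the start of the episode above 0.03 m).
It also fails if it takes over 72 s, if anything falls off the work surface, if the arm or the gripper's body presses on something with over 40 N, if the wrist force passes 120 N, or if a joint passes its speed limit or range.

ROBOT

A 7-joint arm with a two-finger parallel gripper is mounted at the origin on the work surface. World frame = base frame: x ahead of the robot, y to its left, z up, the work surface at z = 0. Lengths are in mm, angles in rad, forces in N, time in s.
With the tool pointing down it reaches from about 425 to 875 mm from the base axis. Payload 4.7 kg.
Tool frame: the origin (TCP) lies midway between the tips of the shut fingers; the grasp point (between the pads) lies 19 mm behind it (grasp_offset is the distance from the TCP to the grasp point, in mm); x points along the fingers, y is the direction in which the jaws open and shut, and the axes are right-handed (so a half turn about x gives the same grasp; the last joint's range is limited). The gripper opens to 87 mm and grips with 3 to 60 N. Pads are 19 mm wide; open, the fingers measure 117 mm over their backs; the gripper's body (75 mm by 190 mm) begins 51 mm behind the grasp point.
Start: joints at [1.252, 0.321, -0.07, 1.45, 0.023, 1.371, -0.057], TCP at [212.329, -614.363, 222.587] pointing down, gripper open.
Joint ranges: [-2.86, 2.86], [-0.3, 2.09], [-1.38, 1.24], [0.06, 2.45], [-1.56, 4.7], [0.09, 2.05], [-2.69, 2.69]. Speed limits (rad/s): [2.57, 2.57, 3.14, 3.14, 3.14, 3.14, 3.14].

INTERFACE

Orientations are given as a rotation vector (axis times angle).
In Python, from station import state, camera, camera_params, sign_off, grasp_offset gives the robot as it stands.
- The arm moves only by the tool carry_out, never from a script. Its arguments are lists of equal length, an entry for each row: "translation": the shift along the tool's x, y, z in m, a list of three; "roll": the turn about the tool's x in rad; "fingers": the opening in per cent of the stroke, from 0 (shut) to 100 (fully open). In form: {"translation": [[tx, ty, tz], ...], "roll": [roll, ...], "fingers": [fingers, ...]}. A call has 1 to 8 rows; each row shifts and turns the commanded pose from where the row before left it, along the tool's axes as they then stand; what a row does not reach is not made up. A row lasts 1/8 s, in which the tool goes at most 62.5 mm and 10.7 degrees, less where a joint would pass 70% of its speed; a pose out of reach is approached as far as the arm can. A call with a gripper value outside its range is refused whole. The fingers move at their own pace and stop on an object; "squeeze" is the grip in N (left out, the last holds). Time passes only in rows, so rows that do not move let the fingers close. It gives the time, the measured TCP pose, the force and the opening at its end, in the units of the state.
- state(): the state, without advancing time (a new reading comes with each control period).
- camera(name): name is "side" or "top" or "wrist"; returns (picture, depth): 400x640x3 uint8, red, green, blue; 400x640 float32, mm along the optical axis (not along the pixel's ray), 0 where there is no reading.
- camera_params(name): a dict with "K" (3x3 intrinsics, pixels), "position" and "orientation" of the camera in the world. Camera axes: x right, y down, z forward; pixel columns grow to the right and rows downward; lengths in mm; the calibration is good to about 2 mm. A picture is of the moment at which its call begins: read the wrist's pose just before it. camera_params takes no time and is no camera call; for the wrist camera it gives the pose at the moment of the call.
- sign_off(): hands the job in, once; it reports no verdict.
The state is a dict: "time": time; "joints": joint angles; "joint_vel": joint speeds; "joint_torque": joint torques, N m; "tool_pos": TCP position; "orientation": TCP orientation; "ft_force": force on the tool from outside, world axes, zero at the start; "torque": the same for the moment, N m; "opening": finger opening in mm.
Only numpy, scipy, OpenCV 4.12 (cv2) and the standard library are available. Lean on these libraries where they do the work, as an engineer would, in place of code of your own. Each camera call takes 0.05 s, during which the arm holds its last target.

## Working session

There is one attempt and no reset: what is moved stays moved. The work goes in short steps, Python scripts to look and compute and a tool call to move; the robot and the scene stay as the last step left them, time stands still between calls to the robot, and variables do not carry over. Pictures are saved under pics/ and viewed, and the job is handed in when it is done.

Besides the shell and the picture viewer there is one more tool, called after "Call:" as name([rows], argument=value, ...), one row to a line, values as JSON. carry_out: Moves the arm, as the interface text tells. Its arguments: {"type":"object","properties":{"translation":{"type":"array","items":{"type":"array","items":{"type":"number"}}},"roll":{"type":"array","items":{"type":"number"}},"fingers":{"type":"array","items":{"type":"number"}},"squeeze":{"type":"number"}},"required":["translation","roll","fingers"]}

```bash
mkdir -p pics; ls; cat > h.py <<'E'
import numpy as np, cv2
from scipy.spatial.transform import Rotation as R
from station import state, camera, camera_params, sign_off, grasp_offset
def rot(o):
    o=np.array(o,float)
    return R.from_rotvec(o).as_matrix() if o.shape==(3,) else (o if o.shape==(3,3) else R.from_quat(o).as_matrix())
def snap(name,fn=None):
    p=camera_params(name); im,d=camera(name)
    if fn: cv2.imwrite('pics/'+fn+'.png',im[:,:,::-1]); np.savez('pics/'+fn+'.npz',im=im,d=d,K=p['K'],t=p['position'],o=rot(p['orientation']))
    return im,d,p
class V:
    def __init__(s,fn):
        z=np.load('pics/'+fn+'.npz'); s.im,s.d,s.K,s.t,s.o=[z[k] for k in('im','d','K','t','o')]
    def px(s,u,v,d=None):
        if d is None: d=s.d[int(v),int(u)]
        return s.o@(np.linalg.inv(s.K)@np.array([u,v,1.])*d)+s.t
    def atz(s,u,v,z):
        r=s.o@(np.linalg.inv(s.K)@np.array([u,v,1.])); return s.t+r*(z-s.t[2])/r[2]
    def proj(s,P):
        q=s.K@(s.o.T@(np.array(P,float)-s.t)); return q[:2]/q[2]
    def cloud(s):
        vv,uu=np.mgrid[0:400,0:640]; r=np.stack([uu,vv,np.ones_like(uu)],-1)@np.linalg.inv(s.K).T*s.d[...,None]
        return r@s.o.T+s.t
def crop(fn,out,u0,v0,u1,v1,k):
    im=cv2.imread('pics/'+fn+'.png')[v0:v1,u0:u1]; cv2.imwrite('pics/'+out+'.png',cv2.resize(im,None,fx=k,fy=k,interpolation=cv2.INTER_CUBIC))
E
python3 - <<'E'
from h import *
print(state()); print(grasp_offset, )
for n in('side','top','wrist'):
    p=camera_params(n); print(n,p); snap(n,n+'0')
E
```

```text
pics
{'time': 0.0, 'joints': array([ 1.25207358,  0.32184104, -0.07010399,  1.45168526,  0.02258886,
        1.37078085, -0.05687764]), 'joint_vel': array([ 2.13093895e-04, -5.17703463e-04,  5.81640061e-04, -2.48437428e-04,
        6.82879688e-05, -3.73911091e-04,  1.57970336e-03]), 'joint_torque': array([ 1.64486075e-03, -4.91289139e+01, -4.02944684e-01, -3.12528348e+01,
       -6.38852036e-02,  4.38462419e-02,  1.42728791e-04]), 'tool_pos': array([ 212.14963383, -613.8172679 ,  221.44478835]), 'orientation': array([ 2.04139826,  0.34497675, -2.04222383]), 'ft_force': array([ 0.25669522,  0.3909696 , -0.67923518]), 'torque': array([ 0.02057306,  0.02408122, -0.05975178]), 'opening': 86.99513436881573}
18.700000000000003
side {'K': array([[392.45609991,   0.        , 316.33039857],
       [  0.        , 392.45609991, 193.42896327],
       [  0.        ,   0.        ,   1.        ]]), 'position': array([324.0801295 , 929.43670809, 787.75457503]), 'orientation': array([-0.26355967,  2.69301555, -1.41292766])}
top {'K': array([[480.61095516,   0.        , 320.77396849],
       [  0.        , 480.61095516, 202.15021423],
       [  0.        ,   0.        ,   1.        ]]), 'position': array([ 405.1778375 ,  -15.04641868, 1345.06335703]), 'orientation': array([-2.15930167,  2.16150596, -0.07324012])}
wrist {'K': array([[337.47568148,   0.        , 321.66859759],
       [  0.        , 337.47568148, 197.73971279],
       [  0.        ,   0.        ,   1.        ]]), 'position': array([ 276.05960796, -592.83916037,  384.9469481 ]), 'orientation': array([ 2.38991349, -1.70027656, -0.21380324])}
```

View pics/top0.png

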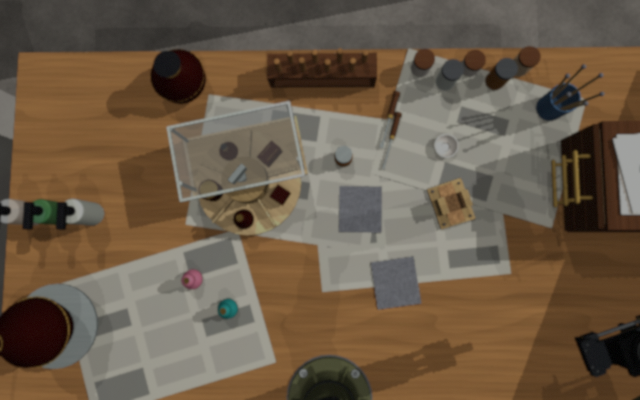

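View pics/side0.png

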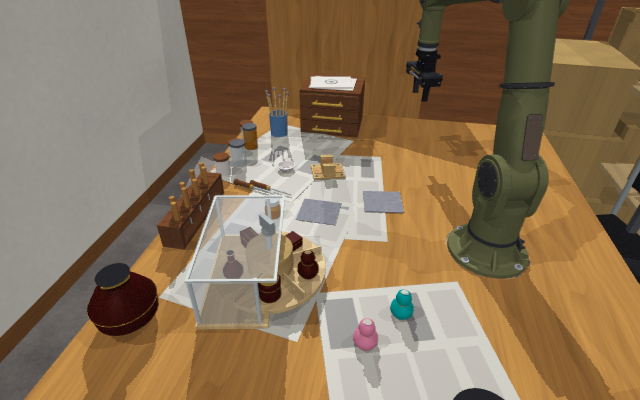

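View pics/wrist0.png

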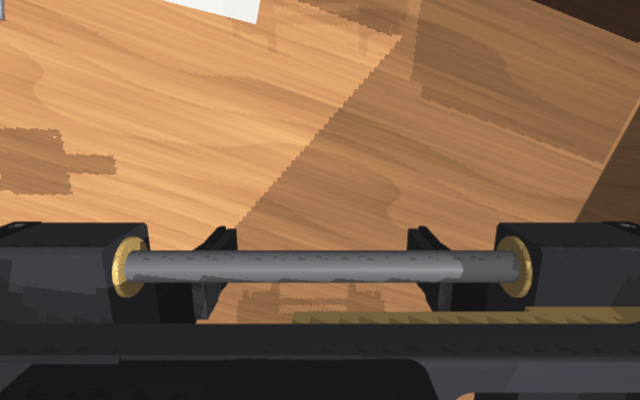

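```bash
python3 - <<'E'
from h import *
crop('top0','c1',155,95,315,245,5)
crop('top0','c2',320,140,490,320,3.3)
crop('side0','c3',180,180,340,340,3.5)
v=V('top0')
for n,u,w,z in [('padA',360,209,4),('padB',396,282,4),('cradle',452,203,30),('grip',238,174,186),('hub',247,181,106)]: print(n,v.atz(u,w,z),v.px(u,w))
E
```

```text
padA [512.58671769 -89.03127365   4.        ] [512.70309742 -89.11143776   2.54693038]
padB [ 311.09425033 -186.32121261    4.        ] [ 311.37600958 -185.808283      8.01618408]
cradle [ 526.45395743 -338.33772157   30.        ] [ 528.08351843 -342.6817169    12.32977803]
grip [584.52354286 218.492556   186.        ] [582.3982753  215.72509188 199.73503616]
hub [578.34135956 210.68007332 106.        ] [571.00369775 201.1150989  158.50429053]
```

View pics/c1.png

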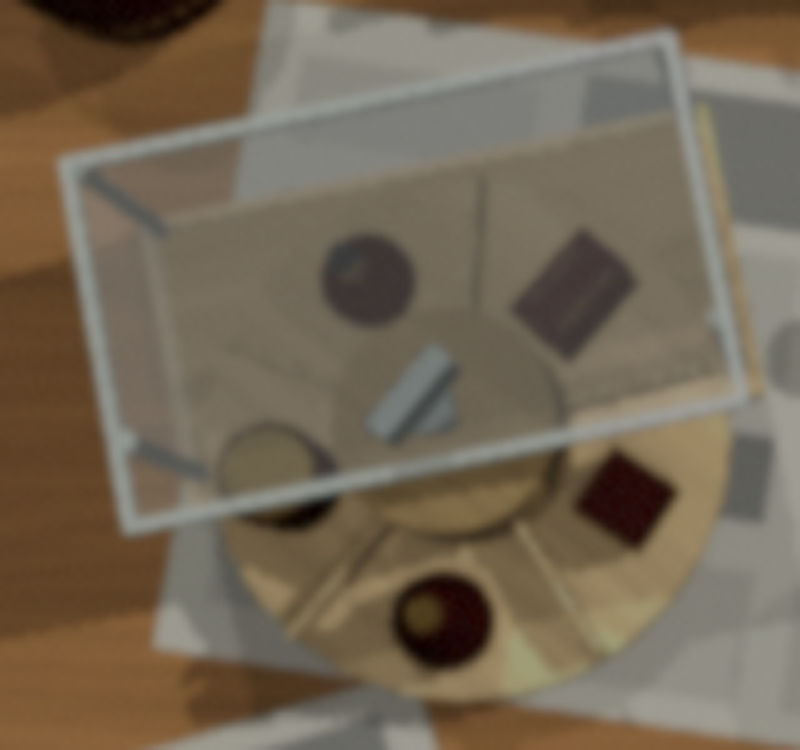

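View pics/c2.png

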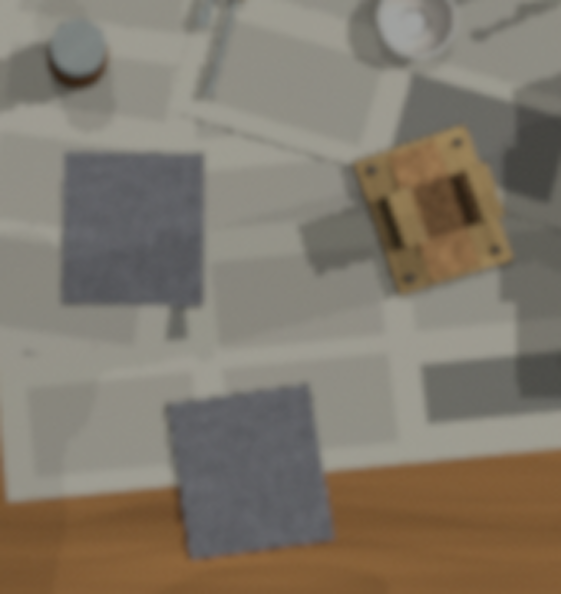

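View pics/c3.png

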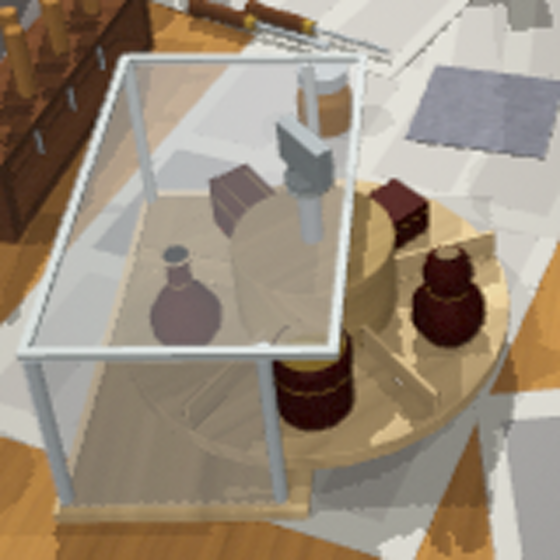

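```bash
python3 - <<'E'
from h import *
v=V('top0')
c=lambda u,w,z: v.atz(155+(u)/5-0.4,95+w/5-0.4,z)[:2]
H=[c(*p,157) for p in [(65,163),(670,38),(742,397),(130,528)]]
print(np.array(H), [np.linalg.norm(H[i]-H[(i+1)%4]) for i in range(4)])
# back-left, back-right, front-right, front-left ; stand coords
S=np.array([[162,160],[162,-160],[-33,-160],[-33,160]],float); Hh=np.array(H)
a=S-S.mean(0); b=Hh-Hh.mean(0)
th=np.arctan2((a[:,0]*b[:,1]-a[:,1]*b[:,0]).sum(),(a*b).sum()); M=np.array([[np.cos(th),-np.sin(th)],[np.sin(th),np.cos(th)]])
o=Hh.mean(0)-M@S.mean(0); print('stand',o,th,'res',Hh-(S@M.T+o))
B=np.array([c(*p,201) for p in [(432,343),(457,362),(390,440),(366,424)]])
print('grip',B.mean(0),B); d=(B[0]+B[1]-B[2]-B[3]); print(np.arctan2(d[1],d[0]))
X=np.array([c(*p,86) for p in [(582,228),(636,281),(570,360),(513,307)]]); print('box',X.mean(0)); 
e=X.mean(0)-o; bd=np.arctan2(e[1],e[0]); print('r',np.hypot(*e),'dir',bd); d=X[0]+X[1]-X[2]-X[3]; print('axis',np.arctan2(d[1],d[0]),np.linalg.norm(X[0]-X[3]),np.linalg.norm(X[0]-X[1]))
print('front dir',th+np.pi, 'tool R',rot(state()['orientation']))
p=camera_params('wrist');s=state();print('cam in tool',rot(s['orientation']).T@(p['position']-s['tool_pos']))
cl=v.cloud()
m=(np.abs(cl[...,2]-201)<6)&(np.hypot(cl[...,0]-o[0],cl[...,1]-o[1])<60); P=cl[m][:,:2]; print('grip depth',m.sum(),P.mean(0),np.linalg.svd(P-P.mean(0))[2][0])
E
```

```text
[[709.92327278 406.24714707]
 [772.61205559  98.29614118]
 [588.38091256  61.00970475]
 [523.28996821 367.70792635]] [np.float64(314.26693354599377), np.float64(187.9664661615194), np.float64(313.5293130883733), np.float64(190.5708842108594)]
stand [585.39014214 220.24288236] 0.20408583733269794 res [[-1.67730109 -3.50807505]
 [-3.84357555  1.8998531 ]
 [ 2.87838186  4.1344672 ]
 [ 2.64249478 -2.52624525]]
grip [584.55818944 218.28581351] [[608.58789065 208.60699029]
 [599.22965555 196.30681892]
 [561.29119167 228.21901886]
 [569.12401988 240.01042597]]
-0.6856246606536442
box [655.17956862 154.77372229]
r 95.69103911950793 dir -0.7534682266291491
axis -0.6977564500476967 56.10000987969546 41.05156442249919
front dir 3.345678490922491 tool R [[-5.53888215e-04  3.26707684e-01 -9.45125273e-01]
 [ 1.38051983e-03 -9.45124268e-01 -3.26708146e-01]
 [-9.99998894e-01 -1.48572397e-03  7.24667579e-05]]
cam in tool [-163.39328503    0.72090686  -67.263129  ]
grip depth 129 [583.9677739  220.56230779] [-0.78068907  0.62491965]
```

Call:
carry_out([
  [-0.01,-0.031,-0.048],
  [-0.01,-0.031,-0.048],
  [-0.01,-0.031,-0.048],
  [-0.01,-0.031,-0.048],
  [-0.01,-0.031,-0.048],
  [-0.01,-0.031,-0.048],
  [-0.01,-0.031,-0.048],
  [-0.01,-0.031,-0.048],
], roll=[0,0,0,0,0,0,0,0], fingers=[100,100,100,100,100,100,100,100])

```text
time: 1.15
tool_pos: [495.0, -253.0, 302.8]
orientation: [2.041, 0.342, -2.041]
ft_force: [0.3, -0.4, -0.3]
opening: 87.0
```

```bash
cat >> h.py <<'E'
def plan(x,y,z,yaw,s=None):
    "remaining shift (tool frame, m) done BEFORE roll, and roll"
    s=s or state(); Rm=rot(s['orientation']); d=np.array([x,y,z])-s['tool_pos']
    cy=np.arctan2(Rm[1,1],Rm[0,1]); r=-((yaw-cy+np.pi)%(2*np.pi)-np.pi)
    print('t',round(s['time'],2),'pos',s['tool_pos'].round(1),'yaw',round(cy,3),'q',s['joints'].round(2),'op',round(s['opening'],1),'F',s['ft_force'].round(1))
    print(' shift',(Rm.T@d/1000).round(4),'roll',round(r,3),'tilt',Rm[2].round(3))
E
python3 -c "
from h import *
plan(585,219,300,0.89)"
```

```text
t 1.15 pos [ 495.  -253.   302.8] yaw -1.238 q [ 0.78  0.11 -0.39  1.55  0.04  1.49 -0.85] op 87.0 F [ 0.3 -0.4 -0.3]
 shift [ 0.0026 -0.4167 -0.2392] roll -2.128 tilt [-1.  0.  0.]
```

Call:
carry_out([
  [0,-0.052,-0.03],
  [0,-0.052,-0.03],
  [0,-0.052,-0.03],
  [0,-0.052,-0.03],
  [0,-0.052,-0.03],
  [0,-0.052,-0.03],
  [0,-0.052,-0.03],
  [0,-0.052,-0.03],
], roll=[0,0,0,0,0,0,0,0], fingers=[100,100,100,100,100,100,100,100])

```text
time: 2.15
tool_pos: [585.4, 218.5, 302.4]
orientation: [2.041, 0.341, -2.041]
ft_force: [1.2, 0.9, 0.9]
opening: 87.5
```

Call:
carry_out([
  [0,0,0],
  [0,0,0],
  [0,0,0],
  [0,0,0],
  [0,0,0],
  [0,0,0],
], roll=[-0.177,-0.177,-0.177,-0.177,-0.177,-0.177], fingers=[100,100,100,100,100,100])

```text
time: 2.9
tool_pos: [585.0, 216.9, 302.1]
orientation: [1.333, 1.124, -1.334]
ft_force: [0.2, 0.3, -0.6]
opening: 87.0
```

Call:
carry_out([
  [0,0,0],
  [0,0,0],
  [0,0,0],
  [0,0,0],
  [0,0,0],
  [0,0,0],
], roll=[-0.177,-0.177,-0.177,-0.177,-0.177,-0.177], fingers=[100,100,100,100,100,100])

```text
time: 3.65
tool_pos: [585.1, 216.8, 302.1]
orientation: [0.531, 1.505, -0.532]
ft_force: [-0.2, -0.3, 1.2]
opening: 87.1
```

```bash
python3 -c "
from h import *
plan(585,219,300,0.89)
snap('wrist','w1')"
```

```text
t 3.65 pos [585.1 216.8 302.1] yaw 0.892 q [ 0.4   0.43 -1.1   1.36  0.38  1.57  0.23] op 87.1 F [-0.2 -0.3  1.2]
 shift [ 0.0021  0.0016 -0.0014] roll 0.002 tilt [-1.    -0.001 -0.   ]
```

View pics/w1.png

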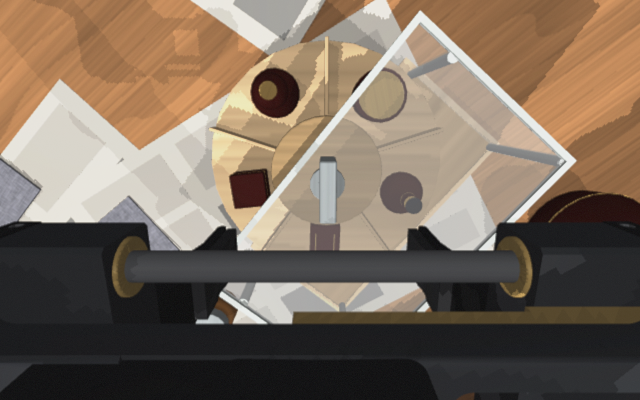

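```bash
python3 -c "
from h import *
v=V('w1')
for p in [(321,157),(335,157),(320,224),(337,224)]: print(v.atz(*p,201), v.px(*p))
cl=v.cloud(); m=(abs(cl[...,2]-201)<4)&(np.hypot(cl[...,0]-585,cl[...,1]-219)<45); P=cl[m][:,:2]; print(m.sum(),P.mean(0),np.linalg.svd(P-P.mean(0))[2][0]); 
a=np.arctan2(*np.linalg.svd(P-P.mean(0))[2][0][::-1]);print(a)
"
```

```text
[560.11010176 236.45215095 201.        ] [562.33731783 234.57517143 178.23953009]
[566.99930813 245.00615362 201.        ] [572.70001649 242.6995979  154.98859568]
[602.64260769 201.09634689 201.        ] [614.30712909 191.34936298 155.90046412]
[611.43395379 212.01612327 201.        ] [624.68290543 204.07956285 155.60717861]
1104 [584.43318051 223.3647576 ] [ 0.77477855 -0.63223271]
-0.6844315688445333
```

Call:
carry_out([
  [0.0325,0.001,-0.001],
  [0.0325,0.001,-0.001],
  [0.0325,0.001,-0.001],
  [0.0325,0,0],
  [0,0,0],
], roll=[0,0,0,0,0], fingers=[60,50,40,40,40], squeeze=12)

```text
time: 4.32
tool_pos: [583.3, 220.0, 169.9]
orientation: [0.535, 1.507, -0.541]
ft_force: [-0.4, -0.4, 0.8]
opening: 45.0
```

Call:
carry_out([
  [0,0,0],
  [0,0,0],
  [0,0,0],
  [0,0,0],
  [0,0,0],
  [0,0,0],
], roll=[0,0,0,0,0,0], fingers=[25,15,5,5,5,5])

```text
time: 5.08
tool_pos: [585.9, 222.3, 173.7]
orientation: [0.538, 1.501, -0.533]
ft_force: [4.4, 3.2, 4.1]
opening: 13.9
```

```bash
python3 -c "
from h import *
plan(585,221,172,0.89)
snap('wrist','w2');snap('top','t2')
crop('t2','t2c',155,95,315,245,5)"
```

```text
t 5.08 pos [585.9 222.3 173.7] yaw 0.886 q [ 0.39  0.5  -1.06  1.55  0.44  1.34  0.17] op 13.9 F [4.4 3.2 4.1]
 shift [ 0.0017 -0.0016  0.0002] roll -0.004 tilt [-1.     0.003  0.001]
```

View pics/w2.png

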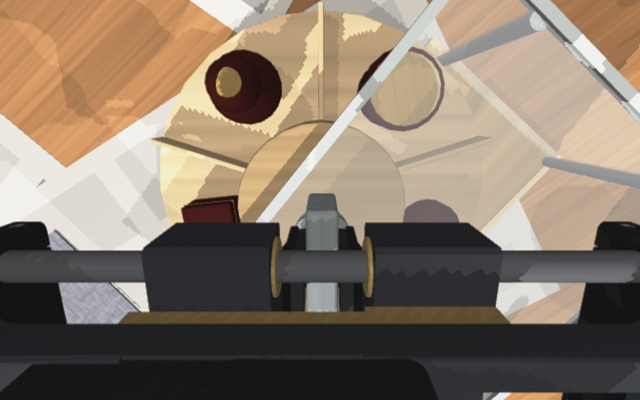

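Call:
carry_out([
  [0,0.0015,0],
  [0,0,0],
  [0,0,0],
  [0,0,0],
  [0,0,0],
  [0,0,0],
  [0,0,0],
  [0,0,0],
], roll=[0.05,0.1,0.14,0.14,0.14,0.14,0.14,0.1], fingers=[5,5,5,5,5,5,5,5])

```text
time: 6.18
tool_pos: [585.1, 222.0, 173.7]
orientation: [1.257, 1.176, -1.26]
ft_force: [-1.6, -0.6, 8.1]
opening: 14.1
```

```bash
python3 -c "
from h import *
plan(585,221,172,-1.35)"
```

```text
t 6.17 pos [585.1 222.  173.7] yaw -0.068 q [ 0.27  0.43 -0.87  1.56  0.33  1.32 -0.71] op 14.1 F [-1.6 -0.6  8.1]
 shift [0.0017 0.     0.001 ] roll 1.282 tilt [-1.    -0.001  0.002]
```

Call:
carry_out([
  [0,0,0],
  [0,0,0],
  [0,0,0],
  [0,0,0],
  [0,0,0],
  [0,0,0],
  [0,0,0],
  [0,0,0],
], roll=[0.1,0.14,0.14,0.14,0.14,0.14,0.14,0.14], fingers=[5,5,5,5,5,5,5,5])

```text
time: 7.18
tool_pos: [584.2, 222.5, 173.7]
orientation: [1.985, 0.426, -1.99]
ft_force: [-3.9, -0.2, 8.9]
opening: 13.8
```

Call:
carry_out([
  [0,0,0],
  [0,0,0],
  [0,0,0],
  [0,0,0],
], roll=[0.12,0.08,0,0], fingers=[5,5,5,5])

```text
time: 7.68
tool_pos: [584.2, 222.7, 173.7]
orientation: [2.098, 0.239, -2.103]
ft_force: [-2.8, 0.2, 8.0]
opening: 13.8
```

```bash
python3 -c "
from h import *
plan(585,221,172,-1.367)
snap('top','t3'); snap('side','s3')
crop('t3','t3c',155,95,315,245,5); crop('s3','s3c',180,180,340,340,3.5)"
```

```text
t 7.67 pos [584.2 222.7 173.7] yaw -1.344 q [ 0.11  0.37 -0.65  1.56  0.23  1.29 -1.91] op 13.8 F [-2.8  0.2  8. ]
 shift [ 0.0017  0.0019 -0.0004] roll 0.023 tilt [-1.     0.     0.003]
```

View pics/t3c.png

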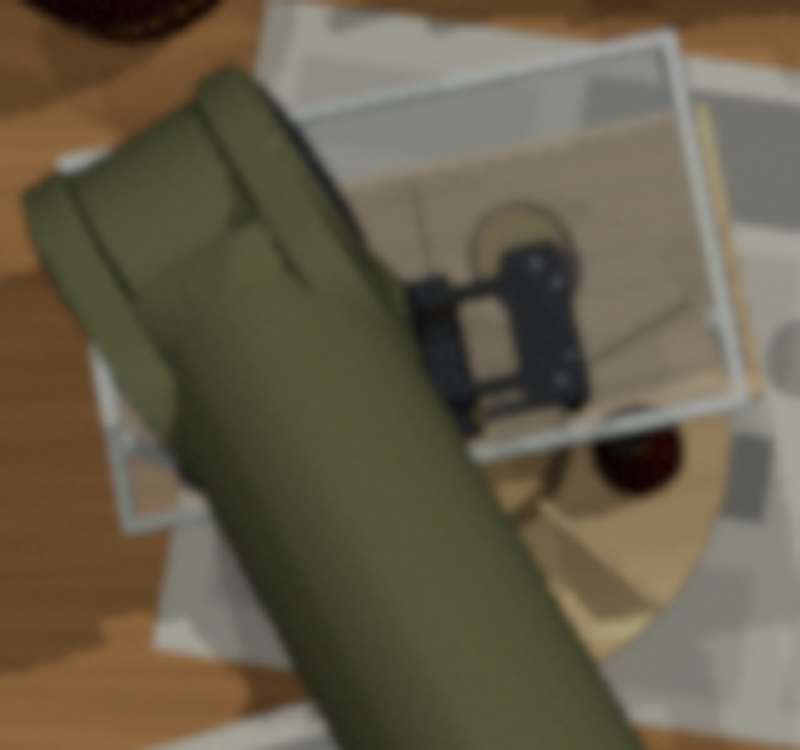

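View pics/s3c.png

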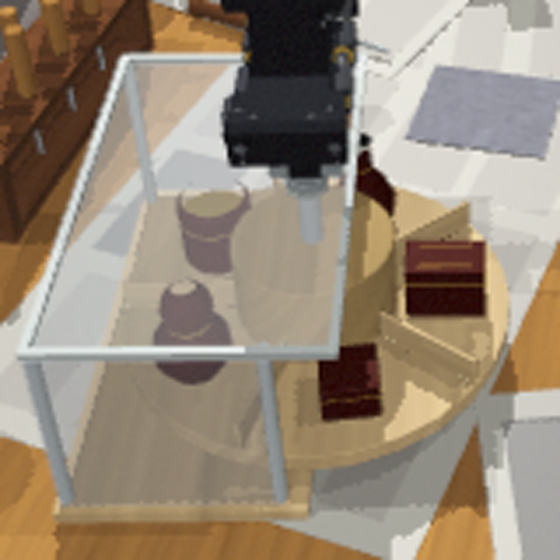

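Call:
carry_out([
  [0,0,0],
  [0,0,0],
  [0,0,0],
  [-0.04,0,0],
  [-0.05,0,0],
  [-0.05,0,0],
  [0,0,0],
], roll=[0,0,0,0,0,0,0], fingers=[30,50,60,60,65,70,70])

```text
time: 8.65
tool_pos: [587.2, 223.6, 317.2]
orientation: [2.11, 0.241, -2.094]
ft_force: [0.4, -0.1, -0.9]
opening: 60.0
```

Call:
carry_out([
  [0,0,0],
  [0,0,0],
  [0,0,0],
  [0,0,0],
  [0,0,0],
  [0,0,0],
  [0,0,0],
  [0,0,0],
], roll=[-0.18,-0.18,-0.18,-0.18,-0.18,-0.18,-0.18,-0.18], fingers=[70,70,70,70,70,70,70,70])

```text
time: 9.65
tool_pos: [585.2, 222.0, 310.9]
orientation: [1.132, 1.257, -1.136]
ft_force: [0.7, -0.1, 0.4]
opening: 60.6
```

Call:
carry_out([
  [0,0,0],
  [0,0,0],
  [0,0,0],
  [0,0,0],
  [0,0,0],
  [0,0,0],
  [0,0,0],
  [0,0,0],
], roll=[-0.18,-0.18,-0.18,-0.18,-0.18,-0.18,-0.18,-0.18], fingers=[70,70,70,70,70,70,70,70])

```text
time: 10.65
tool_pos: [585.3, 222.0, 311.0]
orientation: [0.022, 1.573, -0.023]
ft_force: [-0.4, 0.9, 0.2]
opening: 60.9
```

```bash
python3 -c "
from h import *
plan(585-95,220-20,250,1.775)
snap('wrist','w4'); snap('side','s4')
crop('s4','s4c',180,180,340,340,3.5)"
```

```text
t 10.65 pos [585.3 222.  311. ] yaw 1.542 q [ 0.4   0.46 -1.15  1.34  0.41  1.6   0.85] op 60.9 F [-0.4  0.9  0.2]
 shift [ 0.0612 -0.0246 -0.0945] roll -0.233 tilt [-1.    -0.001 -0.002]
```

View pics/w4.png

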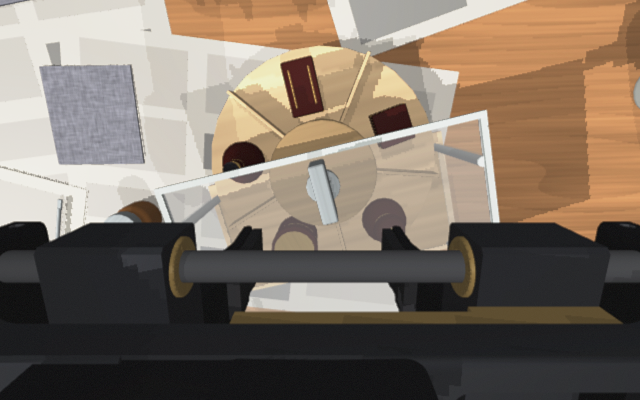

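View pics/s4c.png

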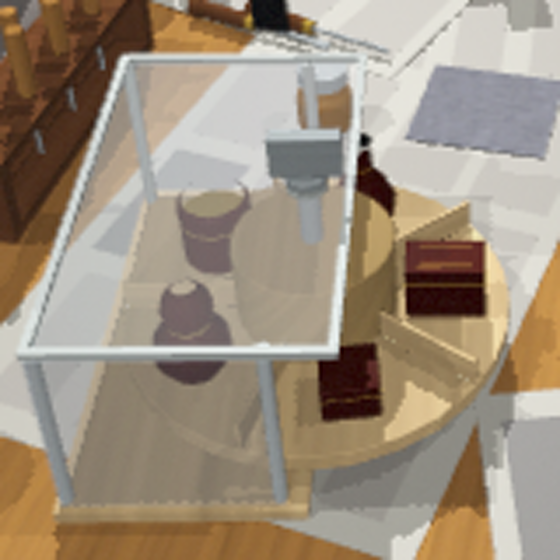

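```bash
python3 -c "
from h import *
crop('w4','w4c',200,30,440,150,3.3)
v=V('w4')
cl=v.cloud(); im=v.im.astype(int)
m=(abs(cl[...,2]-86)<6)&(np.hypot(cl[...,0]-490,cl[...,1]-201)<55); P=cl[m]
print(m.sum(),P.mean(0))
r=cv2.minAreaRect(P[:,:2].astype(np.float32)); print(r)
E=(v.atz(155,190,157),v.atz(485,112,157)); d=E[1]-E[0]; print('hood edge yaw',np.arctan2(d[1],d[0]))
g=(abs(cl[...,2]-201)<5)&(np.hypot(cl[...,0]-585,cl[...,1]-220)<45); print('bar',cl[g].mean(0),cv2.minAreaRect(cl[g][:,:2].astype(np.float32)))
print([v.atz(*p,86) for p in [(281,63),(308,56),(323,110),(294,118)]])
"
```

```text
1873 [490.84367413 202.15061145  87.0418106 ]
((496.0550842285156, 203.82843017578125), (70.86400604248047, 37.96382522583008), 12.698657035827637)
hood edge yaw 1.7743812231681173
bar [584.53516197 222.29299735 201.90156406] ((585.6403198242188, 222.39488220214844), (52.04619216918945, 14.06163215637207), 13.107882499694824)
[array([466.15781415, 180.76123166,  86.        ]), array([459.93045641, 210.15204847,  86.        ]), array([516.48674329, 224.7510884 ,  86.        ]), array([524.25866217, 192.03179337,  86.        ])]
```

View pics/w4c.png

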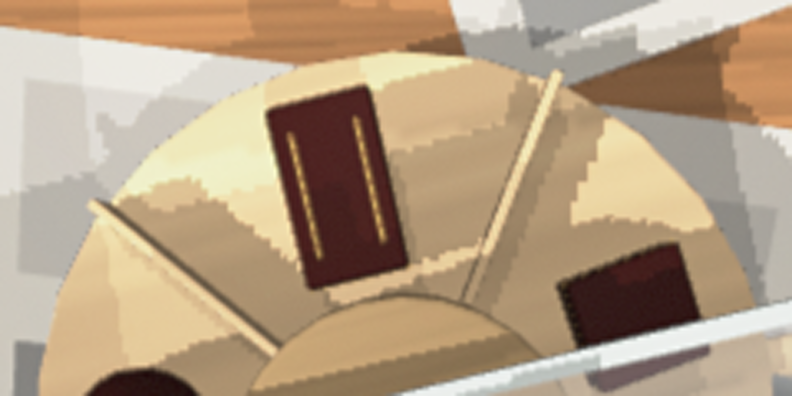

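Call:
carry_out([
  [0.01,-0.012,-0.047],
  [0.01,-0.012,-0.047],
  [0,0,0],
], roll=[0,-0.127,-0.127], fingers=[75,75,75])

```text
time: 11.12
tool_pos: [487.5, 199.3, 290.1]
orientation: [-0.176, 1.568, 0.165]
ft_force: [0.9, -0.2, 1.0]
opening: 65.3
```

```bash
python3 -c "
from h import *
plan(490.8,201.5,52,1.796)"
```

```text
t 11.12 pos [487.5 199.3 290.1] yaw 1.788 q [ 0.74  0.2  -1.32  1.61  0.2   1.49  1.19] op 65.3 F [ 0.9 -0.2  1. ]
 shift [0.238  0.003  0.0047] roll -0.008 tilt [-1.    -0.007 -0.004]
```

Call:
carry_out([
  [0.03,0.001,0.001],
  [0.04,0.001,0.002],
  [0.04,0.001,0.002],
  [0,0,0],
], roll=[-0.008,0,0,0], fingers=[75,75,75,75])

```text
time: 11.62
tool_pos: [492.9, 204.6, 179.6]
orientation: [-0.178, 1.57, 0.176]
ft_force: [-0.3, -0.7, 1.4]
opening: 65.0
```

```bash
python3 -c "
from h import *
plan(490.8,201.5,52,1.796)"
```

```text
t 11.62 pos [492.9 204.6 179.6] yaw 1.796 q [ 0.64  0.32 -1.25  1.76  0.31  1.3   1.11] op 65.0 F [-0.3 -0.7  1.4]
 shift [ 0.1276 -0.0025 -0.0019] roll -0.0 tilt [-1.    -0.    -0.006]
```

Call:
carry_out([
  [0.03,-0.001,-0.001],
  [0.03,-0.0015,-0.001],
  [0.03,0,0],
  [0.025,0,0],
  [0.012,0,0],
  [0,0,0],
], roll=[0,0,0,0,0,0], fingers=[75,75,75,75,75,75])

```text
time: 12.38
tool_pos: [494.0, 203.0, 56.1]
orientation: [-0.178, 1.563, 0.178]
ft_force: [0.1, -1.1, 0.5]
opening: 65.3
```

```bash
python3 -c "
from h import *
plan(490.8,201.5,52,1.796)
snap('wrist','w5')"
```

```text
t 12.38 pos [494.  203.   56.1] yaw 1.797 q [ 0.51  0.46 -1.12  1.9   0.47  1.08  0.99] op 65.3 F [ 0.1 -1.1  0.5]
 shift [ 0.0041 -0.0007 -0.0035] roll 0.001 tilt [-1.  0.  0.]
```

View pics/w5.png

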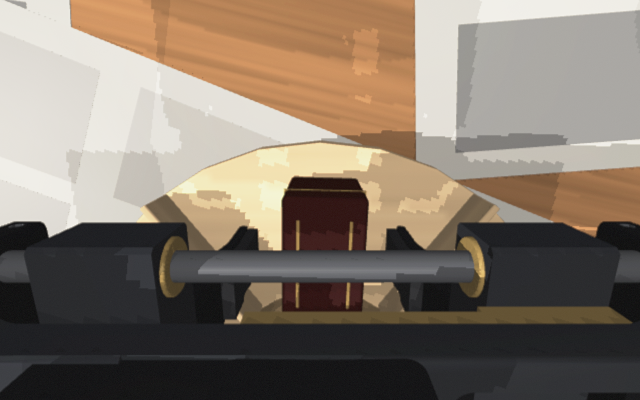

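Call:
carry_out([
  [0.003,0,-0.003],
  [0,0,0],
  [0,0,0],
  [0,0,0],
  [0,0,0],
  [0,0,0],
], roll=[0,0,0,0,0,0], fingers=[65,55,48,45,42,38], squeeze=10)

```text
time: 13.18
tool_pos: [490.8, 202.4, 52.6]
orientation: [-0.178, 1.563, 0.179]
ft_force: [-0.3, 0.0, 0.3]
opening: 36.2
```

Call:
carry_out([
  [0,0,0],
  [0,0,0],
  [0,0,0],
], roll=[0,0,0], fingers=[34,30,30])

```text
time: 13.55
tool_pos: [490.7, 202.4, 52.5]
orientation: [-0.178, 1.563, 0.179]
ft_force: [-0.3, 0.6, -0.4]
opening: 36.2
```

```bash
python3 -c "
from h import *
plan(490.8,201.5,52,1.796)"
```

```text
t 13.55 pos [490.7 202.4  52.5] yaw 1.798 q [ 0.51  0.46 -1.13  1.91  0.47  1.08  0.99] op 36.2 F [-0.3  0.6 -0.4]
 shift [ 0.0005 -0.0009 -0.0002] roll 0.002 tilt [-1.  0.  0.]
```

Call:
carry_out([
  [-0.01,0,0],
  [-0.02,0,0],
  [-0.03,0,0],
  [-0.03,0,0],
  [-0.02,0,0],
  [0,0,0],
], roll=[0,0,0,0,0,0], fingers=[30,30,30,30,30,30])

```text
time: 14.3
tool_pos: [491.9, 202.5, 164.2]
orientation: [-0.178, 1.56, 0.178]
ft_force: [0.2, 1.0, -1.7]
opening: 36.1
```

```bash
python3 -c "
from h import *
plan(512,-88,162,1.2)
snap('side','s6'); crop('s6','s6c',160,130,400,310,3.3)"
```

```text
t 14.3 pos [491.9 202.5 164.2] yaw 1.798 q [ 0.64  0.32 -1.25  1.79  0.32  1.26  1.1 ] op 36.1 F [ 0.2  1.  -1.7]
 shift [ 0.0023 -0.2876 -0.0457] roll 0.598 tilt [-1.    -0.001  0.003]
```

View pics/s6c.png

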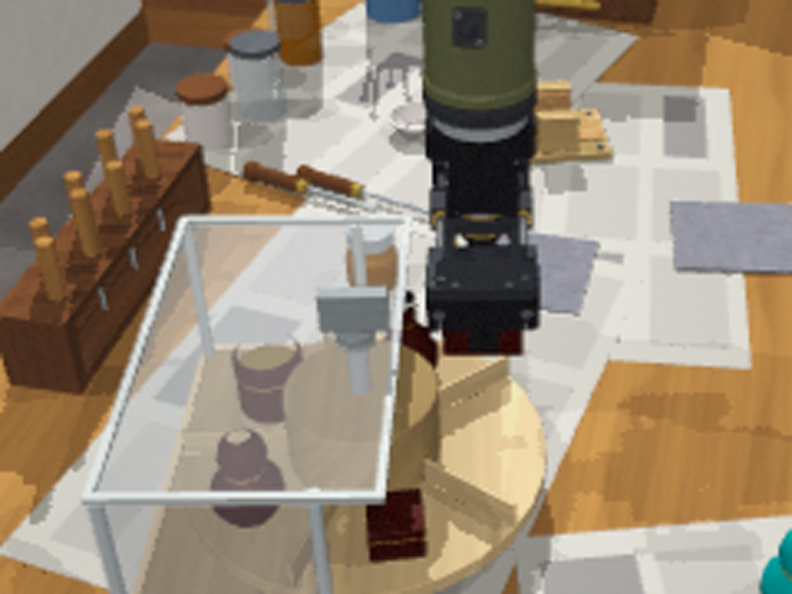

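Call:
carry_out([
  [0,-0.018,-0.003],
  [0,-0.036,-0.006],
  [0,-0.045,-0.008],
  [0,-0.05,-0.008],
  [0,-0.05,-0.008],
  [0,-0.045,-0.006],
  [0,-0.03,-0.004],
  [0,-0.014,-0.003],
], roll=[0,0,0,0,0,0,0,0], fingers=[30,30,30,30,30,30,30,30])

```text
time: 15.35
tool_pos: [509.9, -90.7, 161.2]
orientation: [-0.175, 1.566, 0.177]
ft_force: [0.5, 1.0, -1.8]
opening: 36.2
```

Call:
carry_out([
  [0,0,0],
  [0.02,0,0],
  [0.025,0,0],
  [0.025,0,0],
  [0.01,0,0],
  [0,0,0],
], roll=[0.1,0.14,0.14,0.14,0.08,0], fingers=[30,30,30,30,30,30])

```text
time: 16.1
tool_pos: [509.7, -87.2, 81.3]
orientation: [0.291, 1.554, -0.29]
ft_force: [-0.6, -0.8, -1.6]
opening: 36.0
```

```bash
python3 -c "
from h import *
plan(512,-88,17,1.2)
snap('wrist','w7');snap('top','t7'); crop('t7','t7c',280,140,500,300,3.6)"
```

```text
t 16.1 pos [509.7 -87.2  81.3] yaw 1.201 q [ 1.04  0.32 -1.04  1.91  0.31  1.09  1.07] op 36.0 F [-0.6 -0.8 -1.6]
 shift [0.0643 0.     0.0026] roll 0.001 tilt [-1.     0.    -0.003]
```

View pics/w7.png

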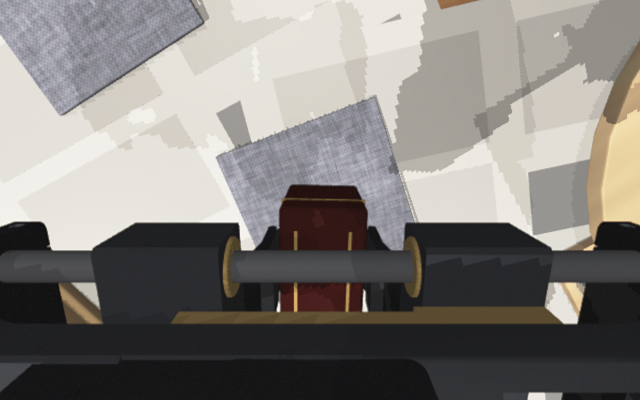

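View pics/t7c.png

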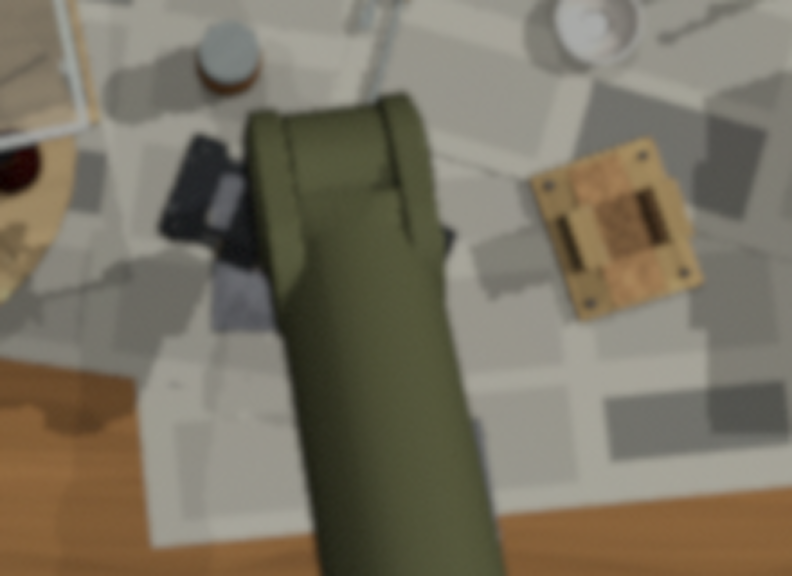

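Call:
carry_out([
  [0.02,0,0.002],
  [0.02,0,0],
  [0.014,0,0],
  [0.004,0,0],
  [0,0,0],
  [0,0,0],
], roll=[0,0,0,0,0,0], fingers=[30,30,30,30,30,30])

```text
time: 16.95
tool_pos: [513.3, -89.5, 25.1]
orientation: [0.292, 1.55, -0.293]
ft_force: [-0.2, 0.6, -1.7]
opening: 36.2
```

Call:
carry_out([
  [0.002,0,0],
  [0.002,0,0],
  [0,0,0],
], roll=[0,0,0], fingers=[30,30,30])

```text
time: 17.32
tool_pos: [512.6, -89.6, 20.4]
orientation: [0.292, 1.551, -0.293]
ft_force: [-0.3, -0.7, -1.4]
opening: 36.4
```

Call:
carry_out([
  [0.0015,0,0],
  [0.001,0,0],
  [0,0,0],
], roll=[0,0,0], fingers=[30,30,30])

```text
time: 17.7
tool_pos: [512.6, -89.5, 17.9]
orientation: [0.292, 1.551, -0.293]
ft_force: [0.7, 0.0, -1.7]
opening: 36.1
```

Call:
carry_out([
  [0.001,0,0],
  [0,0,0],
], roll=[0,0], fingers=[30,30])

```text
time: 17.95
tool_pos: [512.7, -89.5, 17.0]
orientation: [0.292, 1.551, -0.293]
ft_force: [-0.9, 0.5, -1.4]
opening: 35.9
```

Call:
carry_out([
  [0.001,0,0],
  [0,0,0],
], roll=[0,0], fingers=[30,30])

```text
time: 18.2
tool_pos: [512.8, -89.5, 16.5]
orientation: [0.292, 1.551, -0.293]
ft_force: [-1.8, 0.4, 4.7]
opening: 36.3
```

Call:
carry_out([
  [0,0,0],
  [0,0,0],
  [0,0,0],
  [0,0,0],
  [-0.02,0,0],
  [-0.04,0,0],
  [-0.04,0,0],
  [0,0,0],
], roll=[0,0,0,0,0,0,0,0], fingers=[48,60,75,75,75,75,80,90])

```text
time: 19.2
tool_pos: [515.6, -89.6, 120.2]
orientation: [0.291, 1.544, -0.293]
ft_force: [0.6, -0.5, -0.9]
opening: 73.1
```

Call:
carry_out([
  [-0.01,0,0],
  [0,0,0],
  [0,0,0],
  [0,0,0],
  [0,0,0],
  [0,0,0],
  [0,0,0],
  [0,0,0],
], roll=[0.17,0.17,0.17,0.17,0.17,0.17,0.17,0.17], fingers=[100,100,100,100,100,100,100,100])

```text
time: 20.2
tool_pos: [512.2, -89.3, 125.8]
orientation: [1.331, 1.126, -1.332]
ft_force: [-0.2, -0.3, 0.2]
opening: 87.0
```

Call:
carry_out([
  [0,0,0],
  [0,0,0],
  [0,0,0],
], roll=[0.17,0.04,0], fingers=[100,100,100])

```text
time: 20.58
tool_pos: [512.3, -89.3, 125.9]
orientation: [1.477, 1.011, -1.478]
ft_force: [0.2, 0.2, 0.2]
opening: 87.2
```

```bash
python3 -c "
from h import *
plan(512.8,-89.5,17,-0.37)
snap('wrist','w8')"
```

```text
t 20.57 pos [512.3 -89.3 125.9] yaw -0.371 q [ 0.89  0.2  -0.84  1.87  0.16  1.15 -0.38] op 87.2 F [0.2 0.2 0.2]
 shift [ 0.1089  0.0006 -0.    ] roll -0.001 tilt [-1.    -0.001  0.   ]
```

View pics/w8.png

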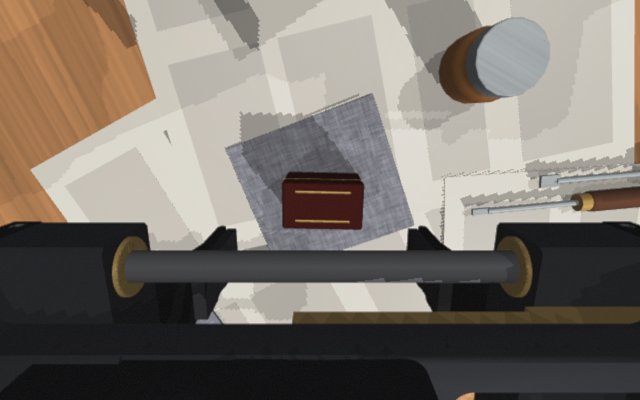

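```bash
python3 -c "
from h import *
v=V('w8'); cl=v.cloud(); m=(abs(cl[...,2]-50)<5)&(np.hypot(cl[...,0]-512,cl[...,1]+89)<50); m[235:]=0
P=cl[m]; print(m.sum(),P.mean(0)); print(cv2.minAreaRect(P[:,:2].astype(np.float32)))
q=[v.atz(*p,50) for p in [(283,181),(363,182),(362,229),(283,227)]]; print(np.mean(q,0))
"
```

```text
3884 [514.00353455 -88.63477183  51.04107524]
((513.7042846679688, -89.81243133544922), (36.44562530517578, 59.86544418334961), 67.4976577758789)
[514.16143477 -89.61698925  50.        ]
```

Call:
carry_out([
  [0.03,0.0015,0],
  [0.03,0,0],
  [0.03,0,0],
  [0.019,0,0],
  [0,0,0],
  [0,0,0],
], roll=[0.018,0,0,0,0,0], fingers=[100,100,100,100,90,80])

```text
time: 21.38
tool_pos: [515.0, -90.0, 18.0]
orientation: [1.491, 0.998, -1.489]
ft_force: [-0.6, -0.6, -0.2]
opening: 75.3
```

Call:
carry_out([
  [0,0,0],
  [0,0,0],
  [0,0,0],
  [0,0,0],
  [0,0,0],
], roll=[0,0,0,0,0], fingers=[76,72,68,64,60])

```text
time: 22.0
tool_pos: [513.6, -89.9, 17.2]
orientation: [1.49, 0.999, -1.491]
ft_force: [-3.6, 1.1, 5.0]
opening: 59.7
```

```bash
python3 -c "
from h import *
plan(513.8,-89.5,17,-0.393)
snap('wrist','w9')"
```

```text
t 22.0 pos [513.6 -89.9  17.2] yaw -0.39 q [ 0.81  0.36 -0.78  1.96  0.31  0.95 -0.51] op 59.7 F [-3.6  1.1  5. ]
 shift [ 0.0002  0.     -0.0004] roll 0.003 tilt [-1.    -0.001  0.001]
```

View pics/w9.png

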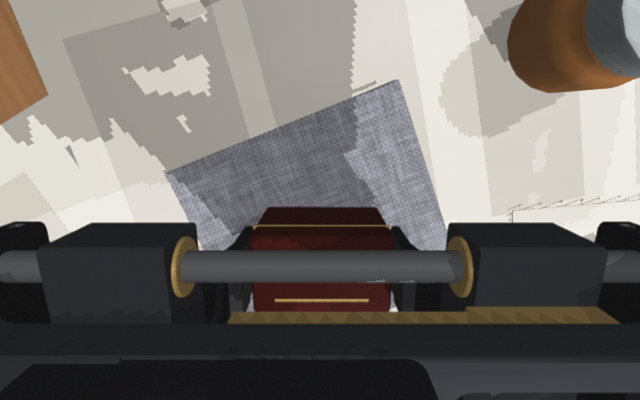

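Call:
carry_out([
  [-0.01,0,0],
  [-0.02,0,0],
  [-0.03,0,0],
  [-0.035,0,0],
  [-0.03,0,0],
  [-0.01,0,0],
  [0,0,0],
], roll=[0,0,0,0,0,0,0], fingers=[60,60,60,60,60,60,60])

```text
time: 22.92
tool_pos: [514.5, -90.2, 152.7]
orientation: [1.491, 0.997, -1.49]
ft_force: [-0.1, -0.5, -1.7]
opening: 60.0
```

Call:
carry_out([
  [0,0.01,0.018],
  [0,0.02,0.036],
  [0,0.025,0.045],
  [0,0.025,0.045],
  [0,0.025,0.045],
  [0,0.025,0.045],
  [0,0.018,0.033],
  [0,0.011,0.02],
], roll=[0,0,0,0,0,0,0,0], fingers=[60,60,60,60,60,60,60,60])

```text
time: 23.92
tool_pos: [549.5, -420.4, 148.9]
orientation: [1.492, 0.999, -1.496]
ft_force: [0.1, 0.3, -1.9]
opening: 60.1
```

Call:
carry_out([
  [0,0,0],
  [0,0,0],
  [0,0,0],
  [0,0,0],
  [0,0,0],
  [0,0,0],
  [0,0,0],
], roll=[-0.08,-0.14,-0.14,-0.14,-0.14,-0.076,0], fingers=[60,60,60,60,60,60,60])

```text
time: 24.8
tool_pos: [550.5, -417.3, 149.7]
orientation: [0.968, 1.348, -0.968]
ft_force: [0.6, 0.3, -1.5]
opening: 60.0
```

```bash
python3 -c "
from h import *
plan(527,-340,150,0.326)
snap('wrist','w10')"
```

```text
t 24.8 pos [ 550.5 -417.3  149.7] yaw 0.324 q [ 1.15  0.57 -0.78  1.4   0.4   1.33  0.68] op 60.0 F [ 0.6  0.3 -1.5]
 shift [-0.0002  0.0023 -0.0807] roll -0.002 tilt [-1.    -0.002 -0.002]
```

View pics/w10.png

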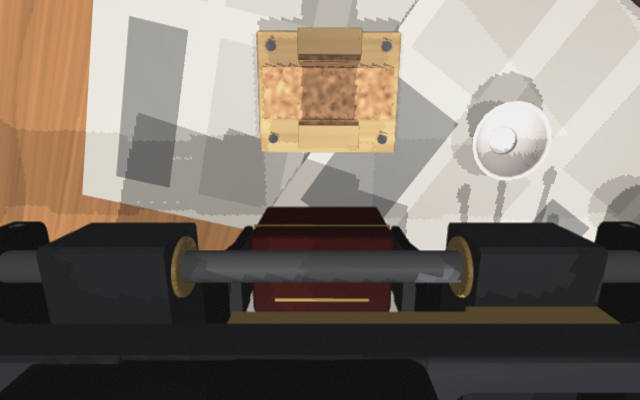

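```bash
python3 -c "
from h import *
crop('w10','w10c',245,15,415,165,4.7)
v=V('w10'); cl=v.cloud()[0:180]
m=(abs(cl[...,2]-54)<5)&(np.hypot(cl[...,0]-527,cl[...,1]+340)<80)
n,l,st,ce=cv2.connectedComponentsWithStats(m.astype(np.uint8))
cs=[]
for i in range(1,n):
    if st[i,4]>150:
        P=cl[l==i]; r=cv2.minAreaRect(P[:,:2].astype(np.float32)); print(st[i],P.mean(0).round(1),r); cs.append(P.mean(0))
m=(abs(cl[...,2]-12)<5)&(np.hypot(cl[...,0]-527,cl[...,1]+340)<80)
P=cl[m]; print(len(P),cv2.minAreaRect(P[:,:2].astype(np.float32)))
"
```

```text
[ 297   27   65   33 2015] [ 519.6 -307.1   54.7] ((519.437255859375, -307.1781921386719), (45.801544189453125, 20.873912811279297), 18.892967224121094)
[ 298  122   61   27 1607] [ 539.7 -368.8   54.7] ((539.8575439453125, -368.8160400390625), (45.84034729003906, 19.404155731201172), 18.632049560546875)
12762 ((529.5626831054688, -337.77325439453125), (120.45848846435547, 100.16483306884766), 17.973648071289062)
```

View pics/w10c.png

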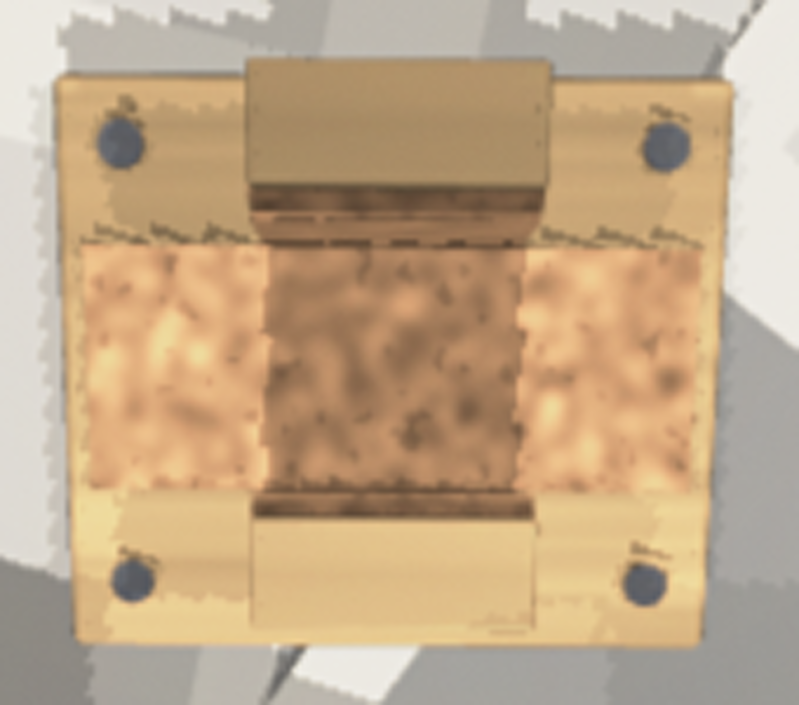

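```bash
python3 -c "
from h import *
plan(529.6,-338,90,0.319)"
```

```text
t 24.85 pos [ 550.8 -417.1  150. ] yaw 0.323 q [ 1.15  0.57 -0.78  1.4   0.4   1.33  0.68] op 59.8 F [ 0.1  1.  -1.2]
 shift [ 0.0602  0.0051 -0.0816] roll 0.004 tilt [-1.    -0.002 -0.002]
```

Call:
carry_out([
  [0,0.001,-0.015],
  [0.01,0.001,-0.02],
  [0.02,0.001,-0.02],
  [0.02,0.001,-0.017],
  [0.01,0.001,-0.0096],
  [0,0,0],
  [0,0,0],
], roll=[0.004,0,0,0,0,0,0], fingers=[60,60,60,60,60,60,60])

```text
time: 25.72
tool_pos: [531.5, -338.0, 93.0]
orientation: [0.969, 1.342, -0.969]
ft_force: [0.1, -0.3, -1.0]
opening: 60.2
```

```bash
python3 -c "
from h import *
plan(529.6,-338,26,0.319)
snap('wrist','w11');snap('side','s11'); crop('s11','s11c',270,110,390,200,6.5)"
```

```text
t 25.73 pos [ 531.5 -338.    93. ] yaw 0.321 q [ 1.15  0.49 -0.8   1.63  0.38  1.18  0.58] op 60.2 F [ 0.1 -0.3 -1. ]
 shift [ 0.067  -0.0019 -0.0007] roll 0.002 tilt [-1.     0.001  0.002]
```

View pics/w11.png

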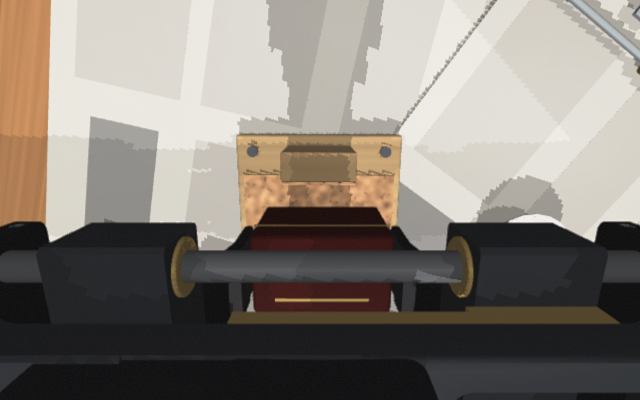

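View pics/s11c.png

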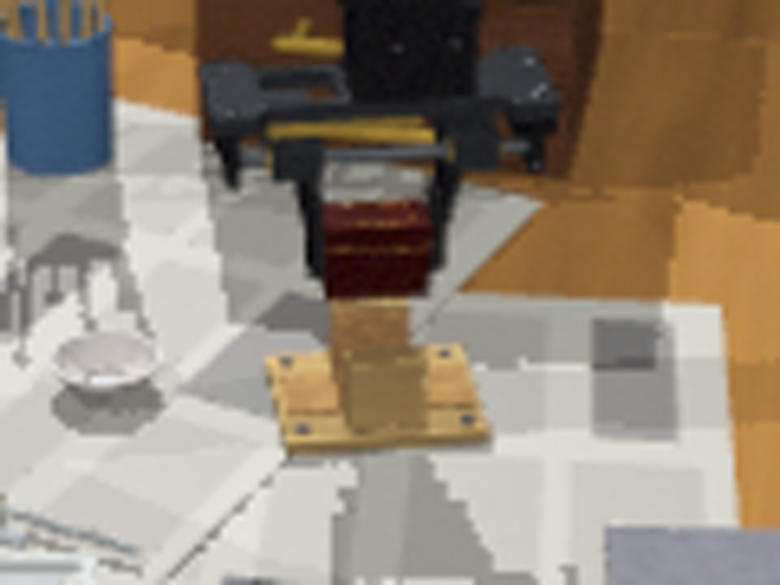

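```bash
python3 -c "
from h import *
v=V('w11'); cl=v.cloud()[0:205]
m=(abs(cl[...,2]-54)<4)&(np.hypot(cl[...,0]-519,cl[...,1]+307)<40)
P=cl[m]; r=cv2.minAreaRect(P[:,:2].astype(np.float32)); print(len(P),P.mean(0),r)
plan(529.6,-338,26,0.319)
"
```

```text
2341 [ 519.0849523  -305.6883083    55.04011334] ((519.4448852539062, -306.6119689941406), (46.1357421875, 19.562164306640625), 18.49755096435547)
t 25.82 pos [ 531.5 -338.1   92.9] yaw 0.321 q [ 1.15  0.49 -0.8   1.63  0.38  1.18  0.58] op 59.8 F [-0.2 -0.8 -1.5]
 shift [ 0.0669 -0.0018 -0.0008] roll 0.002 tilt [-1.     0.001  0.002]
```

Call:
carry_out([
  [0.01,-0.002,-0.001],
  [0.015,0,0],
  [0.005,0,0],
  [0,0,0],
], roll=[0.002,0,0,0], fingers=[60,60,60,60])

```text
time: 26.32
tool_pos: [528.3, -336.3, 61.1]
orientation: [0.971, 1.345, -0.97]
ft_force: [1.2, 1.0, -1.2]
opening: 60.2
```

Call:
carry_out([
  [0.006,0,0],
  [0.006,0,0],
  [0.006,0,0],
  [0,0,0],
], roll=[0,0,0,0], fingers=[60,60,60,60])

```text
time: 26.82
tool_pos: [528.2, -336.4, 43.3]
orientation: [0.97, 1.345, -0.971]
ft_force: [-0.3, -0.5, -2.0]
opening: 59.5
```

```bash
python3 -c "
from h import *
plan(529.6,-338,25.2,0.319)"
```

```text
t 26.82 pos [ 528.2 -336.4   43.3] yaw 0.32 q [ 1.13  0.54 -0.78  1.68  0.42  1.1   0.55] op 59.5 F [-0.3 -0.5 -2. ]
 shift [0.0181 0.0008 0.0019] roll 0.001 tilt [-1.    -0.001 -0.001]
```

Call:
carry_out([
  [0,0.001,0.0015],
  [0.006,0,0],
  [0.006,0,0],
  [0.002,0,0],
  [0,0,0],
], roll=[0,0,0,0,0], fingers=[60,60,60,60,60])

```text
time: 27.45
tool_pos: [530.0, -337.6, 29.7]
orientation: [0.97, 1.344, -0.97]
ft_force: [-0.2, 0.1, -1.7]
opening: 59.9
```

Call:
carry_out([
  [0.0015,0,0],
  [0,0,0],
], roll=[0,0], fingers=[60,60])

```text
time: 27.7
tool_pos: [530.2, -337.7, 28.6]
orientation: [0.97, 1.344, -0.97]
ft_force: [0.7, 0.3, -1.8]
opening: 59.8
```

Call:
carry_out([
  [0.001,0,0],
  [0,0,0],
], roll=[0,0], fingers=[60,60])

```text
time: 27.95
tool_pos: [530.1, -337.8, 27.5]
orientation: [0.97, 1.344, -0.97]
ft_force: [-0.5, -0.3, -1.1]
opening: 60.0
```

Call:
carry_out([
  [0.001,0,0],
  [0,0,0],
], roll=[0,0], fingers=[60,60])

```text
time: 28.2
tool_pos: [530.1, -337.7, 26.4]
orientation: [0.97, 1.344, -0.97]
ft_force: [-0.1, -0.9, -1.6]
opening: 60.1
```

Call:
carry_out([
  [0.001,0,0],
  [0,0,0],
], roll=[0,0], fingers=[60,60])

```text
time: 28.45
tool_pos: [530.1, -337.7, 25.4]
orientation: [0.97, 1.344, -0.97]
ft_force: [-0.1, -0.1, -1.1]
opening: 60.0
```

Call:
carry_out([
  [0.0005,0,0],
  [0,0,0],
], roll=[0,0], fingers=[60,60])

```text
time: 28.7
tool_pos: [530.2, -337.8, 25.3]
orientation: [0.97, 1.344, -0.97]
ft_force: [-0.3, -0.5, 0.8]
opening: 60.0
```

Call:
carry_out([
  [0.0005,0,0],
  [0,0,0],
  [0,0,0],
  [0,0,0],
  [0,0,0],
  [0,0,0],
  [0,0,0],
], roll=[0,0,0,0,0,0,0], fingers=[60,60,75,90,100,100,100])

```text
time: 29.58
tool_pos: [530.2, -337.7, 24.5]
orientation: [0.97, 1.344, -0.97]
ft_force: [0.2, -0.0, -0.2]
opening: 86.6
```

Call:
carry_out([
  [-0.02,0,0],
  [-0.04,0,0],
  [-0.05,0,0],
  [-0.02,0,0.02],
  [0,0,0.04],
  [0,0,0.03],
  [0,0,0],
], roll=[0,0,0,0,0,0,0], fingers=[100,100,100,100,100,100,100])

```text
time: 30.45
tool_pos: [558.2, -426.2, 155.4]
orientation: [0.973, 1.341, -0.973]
ft_force: [-0.8, -0.2, 0.2]
opening: 87.3
```

```bash
python3 -c "
from h import *
plan(529.6,-338,25.2,0.319)
snap('wrist','w12'); snap('side','s12'); snap('top','t12')
v=V('w12'); cl=v.cloud()[0:200]
m=(abs(cl[...,2]-58)<2.5)&(np.hypot(cl[...,0]-530,cl[...,1]+338)<45)
m&=v.im[0:200,:,1].astype(int)<70
P=cl[m]; print(len(P),P.mean(0),cv2.minAreaRect(P[:,:2].astype(np.float32)))
crop('t12','t12c',155,95,315,245,4)
"
```

```text
t 30.45 pos [ 558.2 -426.2  155.4] yaw 0.316 q [ 1.14  0.58 -0.77  1.37  0.4   1.35  0.68] op 87.3 F [-0.8 -0.2  0.2]
 shift [ 0.1301  0.0002 -0.0928] roll -0.003 tilt [-1.     0.001  0.001]
3750 [ 530.89638418 -337.72716325   59.06476411] ((530.9806518554688, -337.82196044921875), (59.43706130981445, 35.43490219116211), 18.179168701171875)
```

View pics/w12.png

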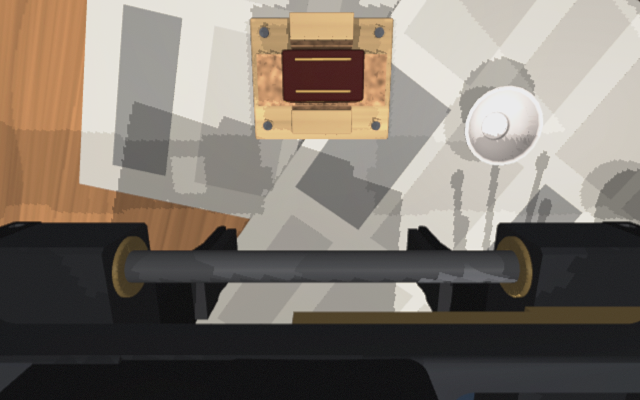

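View pics/s12.png

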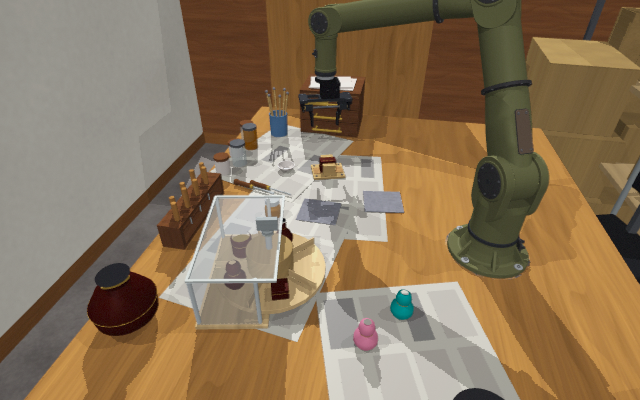

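View pics/t12c.png

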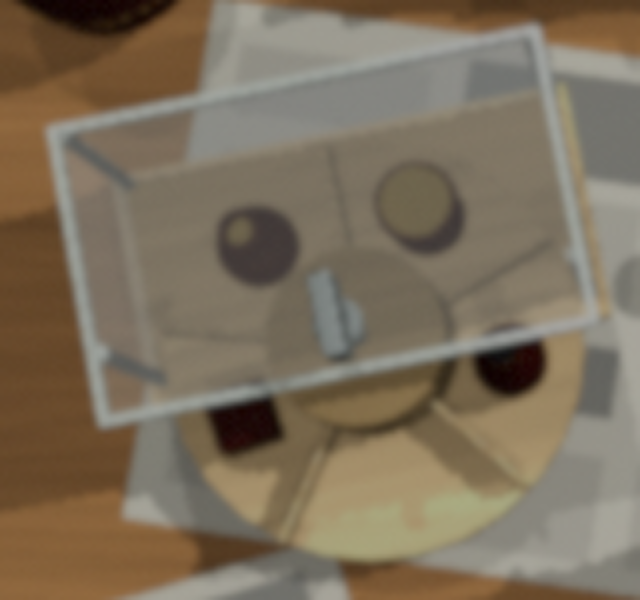

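```bash
python3 -c "
from station import sign_off
print(sign_off())"
```

```text
the job is handed in; nothing more can be done
None
```

I turned the carousel about 2.2 rad clockwise so the box's bay faced the open front of the hood. Then I lifted the box out by its long sides and stood it on the left-hand felt pad. I took it again by its short ends, set it in the cradle, and handed the job in at about 30.6 s of the 72 s allowed. The grip was set to 12 N on the wing grip and 10 N on the box.

**Facing the hood:** by the wrist camera, the box's bay pointed within about 1.5° of square to the hood front.

**In the cradle:** the box is lid up with its centre at (531.0, -337.8) mm. The cradle centre measured (529.6, -337.9), so the box is about 1.4 mm off along the channel and well under 1 mm across it. Its yaw matches the channel within about 1°.

**Height:** the depth camera put the box top at 59 mm, against 58 mm expected. The camera read about 1 mm high on other known heights too, so this fits the box resting on the floor.

**Everything else:** in the last pictures the four other pieces stand upright in their bays. The arm never went near the tools, dish or jar. The gripper was clear of everything when I handed in. No check failed, but the hand-in reports no verdict.

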